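# Build up a consolidation specimen on its cell base

## Robot

A 7-joint arm with a two-finger parallel gripper is mounted at the origin on a cart in front of the work surface, level with it; the furniture and walls round the work are solid. World frame = base frame: x ahead of the robot, y to its left, z up, the work surface at z = 0. Lengths are in m, angles in rad, forces in N, time in s.
With the tool pointing down it reaches from about 0.425 to 0.925 m from the base axis. Payload 6.8 kg.
Tool frame: the origin (TCP) lies between the finger pads; the fingertips stand 22 mm ahead of it and the grasp point (between the pads) lies 3 mm ahead of it; z points along the fingers, y is the line along which they close (so a half turn about z gives the same grasp; the last joint's range is limited). The gripper opens to 85 mm and grips with 20 to 120 N. Pads are 22 mm wide; open, the fingers measure 114 mm over their backs; the gripper's body (76 mm by 85 mm) begins 54 mm behind the grasp point. The pads swing forward as they close: fully open they stand 13 mm farther back than shut.
Start: joints at [-1.439, 0.477, 0.022, 1.555, -0.011, 1.109, -0.083], TCP at [0.16, 0.656, 0.253] pointing down, gripper open.
Joint ranges: [-2.96, 2.96], [-0.34, 2.1], [-1.41, 1.46], [0.24, 2.44], [-1.37, 4.51], [0.17, 1.92], [-2.96, 2.96]. Speed limits (rad/s): [2.39, 2.39, 3.14, 3.14, 3.14, 3.14, 3.14].

## Interface

Orientations are given as a unit quaternion [w, x, y, z].
In Python, from station import bot gives the robot as it stands.
- The arm moves only by the tool servo_tool, never from a script. Its argument "motion" is a list that holds one entry, the list of rows, each a list of 5 numbers: the opening, from 0 (shut) to 1 (fully open), then the shift along the world's x, y, z each as a share of 0.04 m, from -1 to 1, then the turn about the world's z as a share of 0.12 rad, from -1 to 1. A call has 1 to 20 rows; each row shifts and turns the commanded pose from where the row before left it; what a row does not reach is not made up. A row lasts 1/10 s, in which the tool goes at most 50 mm and 8.59 degrees, less where a joint would pass 70% of its speed; a pose out of reach is approached as far as the arm can. A call with a number of a shift or a turn outside -1 to 1 is refused whole. A call with a gripper value outside its range is refused whole. The fingers move at their own pace and stop on an object; "newtons" is the grip in N (left out, the last holds). Time passes only in rows, so rows that do not move let the fingers close. It gives the time, the measured TCP pose, the force, the opening and the grip force at its end, in the units of the state.
- bot.get_obs(): the state, without advancing time (a new reading comes with each control period).
- bot.read_camera(name): name is "scene" or "side" or "wrist"; returns (picture, depth): 400x640x3 uint8, red, green, blue; 400x640 float32, m along the optical axis (not along the pixel's ray), 0 where there is no reading.
- bot.get_calibration(name): a dict with "fovy" (degrees; the focal length in pixels is half the picture's height over the tangent of half this angle, whatever the lens; pixels are square), "cx", "cy" (the principal point, pixels), "view" (4x4, takes a point from world to camera coordinates). Camera axes: x right, y down, z forward; pixel columns grow to the right and rows downward; lengths in m; the calibration is good to about 2 mm. The wrist camera is an equidistant fisheye: a pixel r from the principal point sees the ray r / f radians off the axis. A picture is of the moment at which its call begins: read the wrist's pose just before it. get_calibration takes no time and is no camera call; for the wrist camera it gives the pose at the moment of the call.
- bot.hand_in(): hands the job in; it is judged then, once.
The state is a dict: "t": time; "q": joint angles; "joint_vel": joint speeds; "joint_torque": joint torques, N m; "eef_pos": TCP position; "tool_rot": TCP orientation; "contact_force": force on the tool from outside, world axes, zero at the start; "torque": the same for the moment, N m; "gripper_width": opening from 0.0 (shut) to 1.0 (fully open); "grasp_force": force on a finger pad.
Only numpy, scipy, OpenCV 4.12 (cv2) and the standard library are available. Lean on these libraries where they do the work, as an engineer would, in place of code of your own. Each camera call takes 0.05 s, during which the arm holds its last target. There are 200 camera calls.

## Task

Build up the soil specimen on the blue cell base (not the yellow one): first one porous stone on the round pedestal, then the specimen ring, then the other porous stone, and last the brass weight on top, each piece lying flat and centred over the pedestal. Either stone may be the lower one. Leave the two silver-grey weights and the lidded tin where they stand.

Things in the scene. Friction and masses are not known exactly. Their poses are not given: they have to be found in the camera images.
- cell_blue: TARGET. Cell base fixed to the worktop: blue round flange 100 mm across and 9 mm high, three low cap screws (2.5 mm high) in it, a small brass drain nipple sticking out 9 mm at its +x side, and on it a bare aluminium pedestal 70 mm across whose flat top is 22 mm above the worktop. Origin on its axis at the worktop, z up
- cell_yellow: A second cell base of the same size and shape with a YELLOW flange, not used. Fixed. Origin on its axis at the worktop, z up
- stone_a: porous stone: thin plain light beige disc, 62 mm across, 10 mm thick, loose, lying flat. Origin at the centre of its underside, z up
- stone_b: the other porous stone, the same as stone_a: 62 mm across, 10 mm thick. Origin at the centre of its underside, z up
- specimen_ring: specimen ring: bright steel ring filled flush with dark brown compacted soil, a closed disc 64 mm across and 29 mm high, flat on both faces, about 0.4 kg, standing flat. Origin at the centre of its underside, z up
- brass_weight: brass-coloured slotted weight, 42 mm across, 18 mm high, with a slot seen from above, solid for grasping all round. Origin at the centre of its underside, z up
- steel_weight_large: silver-grey slotted weight, 56 mm across, 26 mm high, a bystander. Origin at the centre of its underside
- steel_weight_medium: silver-grey slotted weight, 50 mm across, 20 mm high, a bystander. Origin at the centre of its underside
- lidded_tin: white-grey round tin with its lid on, 59 mm across, 38 mm high, a bystander. Origin at the centre of its underside
Things that resemble listed ones, but are neither listed nor needed, are in the scene too. What is shaped like the stone_a but brown or turquoise is not meant.

How it is judged:
At the end, for the whole second after the job is handed in: On the blue cell base: one stone flat on the pedestal, the specimen ring on it, the other stone on the ring, the brass weight on top; each within 4 mm of its height in the stack, its axis within 10 mm of the pedestal's axis, tilted less than 0.08 rad, at rest (horizontal distance between each of stone_a, stone_b, specimen_ring, brass_weight and cell_blue below 0.01 m and angle between each of stone_a, stone_b, specimen_ring, brass_weight's own z axis and vertical below 0.08 rad and linear speed of each of stone_a, stone_b, specimen_ring, brass_weight below 0.02 m/s and angular speed of each of stone_a, stone_b, specimen_ring, brass_weight below 0.2 rad/s and z of specimen_ring in the frame of cell_blue between 0.028 and 0.036 m and z of brass_weight in the frame of cell_blue between 0.067 and 0.075 m and ((z of stone_a in the frame of cell_blue between 0.018 and 0.026 m and z of stone_b in the frame of cell_blue between 0.057 and 0.065 m) or (z of stone_b in the frame of cell_blue between 0.018 and 0.026 m and z of stone_a in the frame of cell_blue between 0.057 and 0.065 m))); the robot touches nothing.
It fails at once if the large silver-grey weight is shifted by more than 20 mm (distance of steel_weight_large from where it was at the start of the episode above 0.02 m).
It fails at once if the medium silver-grey weight is shifted by more than 20 mm (distance of steel_weight_medium from where it was at the start of the episode above 0.02 m).
It fails at once if the lidded tin is shifted by more than 20 mm (distance of lidded_tin from where it was at the start of the episode above 0.02 m).
It also fails if it takes over 104 s, if anything falls off the work surface, if the arm or the gripper's body presses on something with over 40 N, if the wrist force passes 120 N, or if a joint passes its speed limit or range.

## Working session

There is one attempt and no reset: what is moved stays moved. The work goes in short steps, Python scripts to look and compute and a tool call to move; the robot and the scene stay as the last step left them, time stands still between calls to the robot, and variables do not carry over. Pictures are saved under pics/ and viewed, at most 14 in all, crops included, and the job is handed in when it is done.

Besides the shell and the picture viewer there is one more tool, called after "Request:" by a JSON object that holds its "op" and its "data", one argument or row to a line. servo_tool: Moves the arm, as the interface text tells. Shift numbers are shares of 0.04 m and turn numbers shares of 0.12 rad, none past 1 either way. Its arguments: {"type":"object","properties":{"motion":{"type":"array"},"newtons":{"type":"number"}},"required":["motion"]}

```bash
mkdir -p pics; ls
cat > h.py <<'E'
import numpy as np, cv2
from station import bot
def snap(n,fn):
    c=bot.get_calibration(n); im,d=bot.read_camera(n)
    cv2.imwrite(f'pics/{fn}.png',im[:,:,::-1]); np.savez(f'pics/{fn}.npz',im=im,d=d,fovy=c['fovy'],cx=c['cx'],cy=c['cy'],view=np.array(c['view']))
    return im,d,c
def load(fn): return np.load(f'pics/{fn}.npz')
def world(fn,fish=False):
    z=load(fn); d=z['d']; f=200/np.tan(np.radians(z['fovy'])/2)
    v,u=np.mgrid[0:400,0:640]; x=(u-z['cx'])/f; y=(v-z['cy'])/f
    if fish:
        r=np.hypot(x,y)+1e-9; k=np.tan(r)/r; x=x*k;y=y*k
    P=np.stack([x*d,y*d,d],-1); V=z['view']
    return (P-V[:3,3])@V[:3,:3]
E
python3 - <<'E'
from h import *
for n in('scene','side','wrist'):
    im,d,c=snap(n,n+'0'); print(n,c['fovy'],c['cx'],c['cy'],np.linalg.inv(c['view'])[:3].round(3).tolist(),(d>0).mean())
o=bot.get_obs(); print(o)
E
```

```text
pics
scene 54.06952219767679 326.7345087155305 204.69949701432571 [[0.647, -0.517, 0.56, -0.105], [-0.762, -0.456, 0.459, -0.493], [0.018, -0.724, -0.689, 0.828]] 0.99593359375
side 51.348323458228464 322.66081419046384 193.7486351991296 [[0.447, -0.674, 0.588, -0.059], [-0.894, -0.326, 0.306, -0.29], [-0.015, -0.662, -0.749, 0.803]] 0.9959375
wrist 65.70646984690485 317.8124960987324 203.84432836449392 [[0.237, 0.935, 0.264, 0.094], [0.972, -0.228, -0.065, 0.672], [-0.001, 0.272, -0.962, 0.374]] 0.99101953125
{'t': 0.15, 'q': array([-1.43910824,  0.47759049,  0.02235423,  1.55622   , -0.01151653,
        1.10928432, -0.0830856 ]), 'joint_vel': array([ 0.00066374, -0.002696  , -0.00022417, -0.00535013, -0.00069204,
        0.00043446,  0.0008063 ]), 'joint_torque': array([ 2.84353184e-03, -5.96916533e+01,  1.60993572e+00, -2.81490076e+01,
        1.25335812e-02,  6.52405433e-03,  1.48667527e-05]), 'eef_pos': array([0.16021371, 0.65527646, 0.25256424]), 'tool_rot': array([-4.04278983e-05,  1.19597979e-01,  9.92822165e-01, -6.85885815e-04]), 'contact_force': array([0.12433822, 0.42850309, 0.18034732]), 'torque': array([ 0.07152953, -0.00254485, -0.00762559]), 'grasp_force': 0.0, 'gripper_width': 0.9990015639740939}
```

View pics/scene0.png

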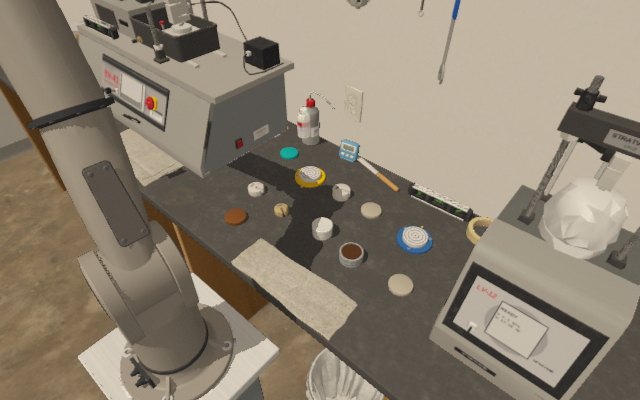

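View pics/side0.png

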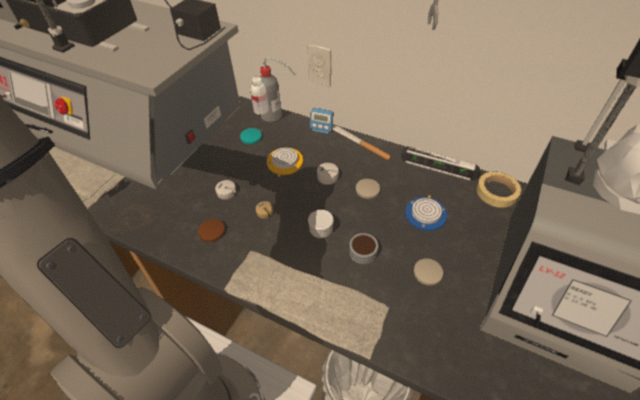

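Scene picture:
- Beige stones at (371,210) and (400,285).
- Ring with soil at (351,254).
- Brass weight at (281,210).
- Blue base at (414,238), yellow base at (310,176).
- Grey weights at (256,189) and (342,192), tin at (322,229).

Side picture:
- Stones at (367,188) and (428,271), ring at (363,247), brass at (264,210), blue base at (426,211).

What could be taken for the wanted things:
- **Stones:** brown disc (235,216), turquoise disc (289,153).
- **Brass weight:** grey weights (256,189) and (342,192).
- **Ring:** tin (322,229), tape roll (480,232).
- **Blue base:** yellow base (310,176).

Next I measure these in both views.

Run:
```python
from h import *
obj={'stoneN':((371,210),(367,188)),'stoneR':((400,285),(428,271)),'ring':((351,254),(363,247)),'brass':((281,210),(264,210)),'blue':((414,238),(426,211)),
'yellow':((310,176),(285,160)),'tin':((322,229),(320,222)),'w1':((256,189),(225,188)),'w2':((342,192),(328,174)),'brown':((235,216),(211,230))}
W=[world('scene0'),world('side0')]
for k,pp in obj.items():
  for w,(u,v),n in zip(W,pp,('sc','si')):
    z0=np.median(w[v-2:v+3,u-2:u+3,2]); c=np.median(w[v-2:v+3,u-2:u+3,:2].reshape(-1,2),0)
    m=(np.abs(w[...,2]-z0)<.0035)&(np.hypot(*(w[...,:2]-c).transpose(2,0,1))<.05)
    _,l=cv2.connectedComponents(m.astype(np.uint8)); m=l==np.bincount(l[v-3:v+4,u-3:u+4][m[v-3:v+4,u-3:u+4]]).argmax()
    p=w[m]; (x,y),r=cv2.minEnclosingCircle(p[:,:2].astype(np.float32))
    print(k,n,'z %.4f mean %.4f %.4f circ %.4f %.4f r %.4f'%(np.median(p[:,2]),*p[:,:2].mean(0),x,y,r))
a=cv2.imread('pics/scene0.png')[130:310,190:460]; cv2.imwrite('pics/crop1.png',cv2.resize(a,None,fx=2.9,fy=2.9,interpolation=cv2.INTER_CUBIC))
```

```text
stoneN sc z 0.0107 mean 0.6317 -0.0584 circ 0.6320 -0.0576 r 0.0330
stoneN si z 0.0107 mean 0.6320 -0.0592 circ 0.6335 -0.0595 r 0.0321
stoneR sc z 0.0103 mean 0.4618 -0.2717 circ 0.4628 -0.2709 r 0.0323
stoneR si z 0.0110 mean 0.4628 -0.2719 circ 0.4640 -0.2712 r 0.0318
ring sc z 0.0290 mean 0.4503 -0.1231 circ 0.4517 -0.1221 r 0.0326
ring si z 0.0295 mean 0.4512 -0.1231 circ 0.4525 -0.1222 r 0.0329
brass sc z 0.0174 mean 0.4521 0.1409 circ 0.4513 0.1439 r 0.0238
brass si z 0.0179 mean 0.4541 0.1423 circ 0.4542 0.1426 r 0.0220
blue sc z 0.0220 mean 0.6172 -0.2183 circ 0.6189 -0.2173 r 0.0362
blue si z 0.0225 mean 0.6180 -0.2181 circ 0.6195 -0.2168 r 0.0365
yellow sc z 0.0221 mean 0.6260 0.1845 circ 0.6285 0.1849 r 0.0353
yellow si z 0.0223 mean 0.6289 0.1854 circ 0.6307 0.1867 r 0.0356
tin sc z 0.0380 mean 0.4671 -0.0076 circ 0.4671 -0.0073 r 0.0312
tin si z 0.0384 mean 0.4676 -0.0070 circ 0.4696 -0.0061 r 0.0304
w1 sc z 0.0198 mean 0.4653 0.2668 circ 0.4667 0.2670 r 0.0261
w1 si z 0.0201 mean 0.4658 0.2671 circ 0.4681 0.2689 r 0.0270
w2 sc z 0.0259 mean 0.6289 0.0552 circ 0.6301 0.0555 r 0.0294
w2 si z 0.0262 mean 0.6293 0.0547 circ 0.6314 0.0550 r 0.0296
brown sc z 0.0104 mean 0.3462 0.2236 circ 0.3465 0.2253 r 0.0324
brown si z 0.0109 mean 0.3469 0.2239 circ 0.3472 0.2251 r 0.0323
```

View pics/crop1.png

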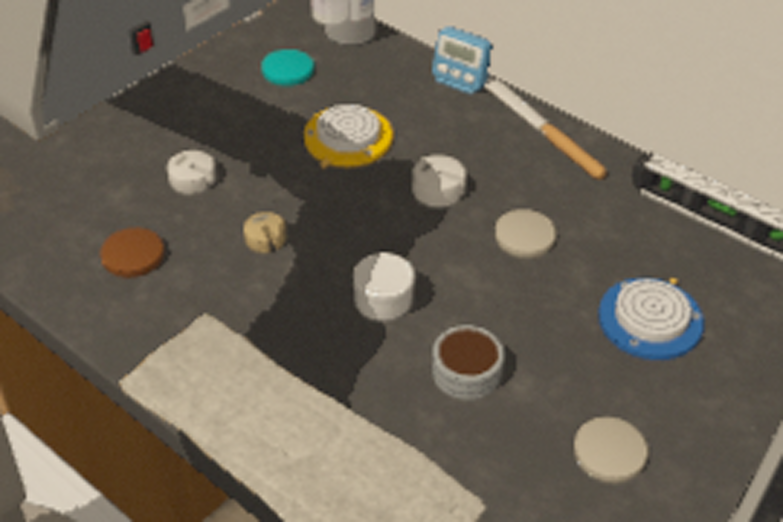

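The crop confirms the choice: two plain beige stones at crop (525,232) and (610,449), the ring with dark soil at (468,360), the slotted brass weight at (265,232) and the blue base at (652,318). All of them are free-standing. I'll check the tall obstacles and then move.

Run:
```python
from h import *
p=np.concatenate([world('scene0').reshape(-1,3),world('side0').reshape(-1,3)])
for y in np.arange(-.5,.75,.05):
    s=''
    for x in np.arange(.15,.95,.05):
        m=(abs(p[:,0]-x)<.025)&(abs(p[:,1]-y)<.025); s+='%4d'%(1000*np.percentile(p[m,2],98)) if m.sum()>3 else '   .'
    print('%.2f'%y,s)
```

```text
-0.50    .   .   .   3  81 215 277 366 520 521 445 299   .   . 506   .
-0.45    .   .   3   3 143 214 277 278 558 570 443 447   .   . 592   .
-0.40    .   .   3   3  79 210 275 277 276 272 272 271  27  27 605   .
-0.35    .   .   2   3   3   3   3   3   3   3   3  25  27  27 593   .
-0.30    .   .   2   3   3   3  12  12   3   3   3   3  26  42 582   .
-0.25    .   .   4   4   3   3  12  12   8  24  24   3   3  43 573   .
-0.20    .   .  10  10   9   3   2   3   9  24  24   3   3  43 562   .
-0.15    2   .  10  11  11  24  31  28   3   9   8   3  41  43 553   .
-0.10    2   .  10  11  10  23  31  30   3  11  11   3  37 559 540   .
-0.05    3   .  10  11  10   3  39  37   3  12  13   3  17 540 531   .
-0.00    2   .  11  12  10   2  40  41   3   3   3   3  16 529 520   .
0.05    2   .  11  11  11   2   3   2   3  28  28   3   3  11 512   .
0.10    3   .  10  10   9   2  13   3   3  25  27   3 529  12 501   .
0.15    2   .   3   3   3   3  20   3   3  24  24   4 525  64 488   .
0.20    .   .   3  11  13   3   3   3   3  24  25   8   3  63 466   .
0.25    .   .   2  10  13   3  21  21   3  10   9   3   3 178 472   .
0.30    .   .   2   3   3   3  21  20   3   3  12  12 145 198 463   .
0.35    .   .   2   3   3   3   3   3   3   3  12  13 143 177 455   .
0.40    .   .   2   3   3 146 272 276 276 276 279 342 339 276 446   .
0.45    .   .   2   2   2 156 275 277 277 277 321 346 346 277 433   .
0.50    .   .   3   3   3 160 276 277 277 277 326 346 346   . 429   .
0.55    .   .  10  12  12 161 276 277 278 277 278 278 276   . 424   .
0.60    .   .  15  14  14 163 275 277 286 278 286 278 277 307 413   .
0.65    .   .  15  15  14 185 275 366 367 367 366 366 398 367 404   .
0.70    .   .   .  13  13 194 276 459 368 441 434 419 416 278 394   .
```

Request:
{"op": "servo_tool", "data": {
  "motion": [
    [[1,0.5,-0.7,0,0],[1,0.5,-0.7,0,0],[1,0.5,-0.7,0,0],[1,0.5,-0.7,0,0]]
  ],
  "newtons": 30
}}

```text
t: 0.55
eef_pos: [0.2409, 0.5424, 0.253]
tool_rot: [-0.0, 0.12, 0.993, -0.0]
contact_force: [-0.3, -0.3, 0.2]
gripper_width: 0.999
grasp_force: 0.0
```

Request:
{"op": "servo_tool", "data": {
  "motion": [
    [[1,0.25,-1,0,0],[1,0.25,-1,0,0],[1,0.25,-1,0,0],[1,0.25,-1,0,0],[1,0.4,-0.9,0,0],[1,0.4,-0.9,0,0],[1,0.4,-0.9,0,0],[1,0.8,-0.8,0,0],[1,0.8,-0.8,0,0],[1,0.8,-0.8,0,0],[1,0.8,-0.8,0,0]]
  ]
}}

```text
t: 1.65
eef_pos: [0.4572, 0.1462, 0.2535]
tool_rot: [0.0, 0.119, 0.993, 0.0]
contact_force: [-0.3, 0.6, 0.9]
gripper_width: 0.999
grasp_force: 0.0
```

```bash
python3 -c "
from h import *
o=bot.get_obs();print(o['q'].round(2),o['eef_pos'])"
```

```text
[-0.76  0.15  0.36  2.03 -0.06  0.97  0.96] [0.45721109 0.14620573 0.25346338]
```

Request:
{"op": "servo_tool", "data": {
  "motion": [
    [[1,0.73,-0.85,0,0],[1,0.73,-0.85,0,0],[1,0.73,-0.85,0,0],[1,0.73,-0.85,0,0],[1,0.73,-0.85,0,0],[1,0.73,-0.85,0,0],[1,0,0,-1,0],[1,0,0,-1,0],[1,0,0,-1,0],[1,0,0,0,0],[1,0,0,0,0]]
  ]
}}

```text
t: 2.75
eef_pos: [0.6314, -0.0564, 0.1335]
tool_rot: [-0.001, 0.12, 0.993, -0.0]
contact_force: [0.7, -0.4, 0.8]
gripper_width: 0.998
grasp_force: 0.0
```

Run:
```python
from h import *
o=bot.get_obs();print(o['q'].round(2),o['eef_pos'])
snap('wrist','wr1')
w=world('wr1',True)
p=w[(abs(w[...,2]-.0105)<.004)&(np.hypot(w[...,0]-.632,w[...,1]+.0585)<.045)]
print(len(p),p.mean(0),cv2.minEnclosingCircle(p[:,:2].astype(np.float32)))
```

```text
[-0.31  0.57  0.41  1.78 -0.29  0.85  1.57] [ 0.63139666 -0.05644332  0.13349751]
4270 [ 0.63369804 -0.05796014  0.01109682] ((0.6349596381187439, -0.05847658962011337), 0.03170524910092354)
```

View pics/wr1.png

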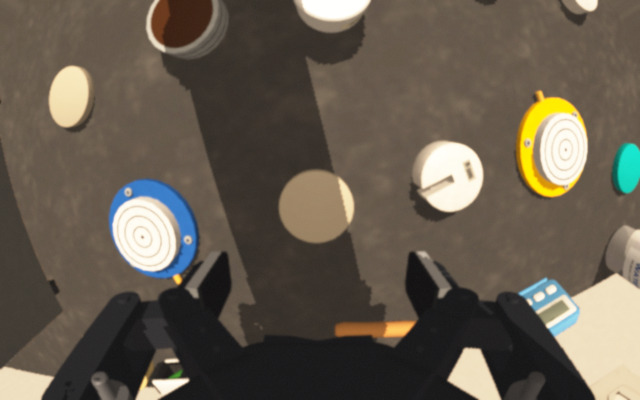

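Wrist view: stone at (316,206), centred between the fingers and clear of the large grey weight at (448,177). The wrist estimate agrees with the other views, so I descend.

Request:
{"op": "servo_tool", "data": {
  "motion": [
    [[0.87,0.04,-0.05,-1,0],[0.87,0,0,-1,0],[0.87,0,0,-0.4,0],[0.87,0,0,0,0],[0.87,0,0,0,0],[0.87,0,0,0,0]]
  ]
}}

```text
t: 3.4
eef_pos: [0.6349, -0.0586, 0.0398]
tool_rot: [0.002, 0.12, 0.993, 0.0]
contact_force: [1.0, 0.6, -0.9]
gripper_width: 0.869
grasp_force: 0.0
```

Request:
{"op": "servo_tool", "data": {
  "motion": [
    [[0.87,0,0,-0.05,0],[0.87,0,0,-0.05,0],[0.87,0,0,0,0]]
  ]
}}

```text
t: 3.7
eef_pos: [0.6331, -0.0582, 0.0335]
tool_rot: [0.0, 0.12, 0.993, 0.0]
contact_force: [-0.8, 0.5, -0.1]
gripper_width: 0.874
grasp_force: 0.0
```

Request:
{"op": "servo_tool", "data": {
  "motion": [
    [[0.87,0,0,-0.05,0],[0.87,0,0,-0.05,0],[0.87,0,0,0,0]]
  ]
}}

```text
t: 4.0
eef_pos: [0.6328, -0.0583, 0.0289]
tool_rot: [-0.0, 0.12, 0.993, -0.0]
contact_force: [-0.1, 0.0, 0.6]
gripper_width: 0.87
grasp_force: 0.0
```

Request:
{"op": "servo_tool", "data": {
  "motion": [
    [[0.87,0,0,-0.05,0],[0.87,0,0,0,0]]
  ]
}}

```text
t: 4.2
eef_pos: [0.6329, -0.0583, 0.027]
tool_rot: [-0.0, 0.12, 0.993, -0.0]
contact_force: [-1.0, -0.0, -0.3]
gripper_width: 0.87
grasp_force: 0.0
```

Request:
{"op": "servo_tool", "data": {
  "motion": [
    [[0.87,0,0,-0.05,0],[0.87,0,0,0,0]]
  ]
}}

```text
t: 4.4
eef_pos: [0.6329, -0.0583, 0.025]
tool_rot: [-0.0, 0.12, 0.993, -0.0]
contact_force: [-0.1, -0.3, 0.0]
gripper_width: 0.87
grasp_force: 0.0
```

Request:
{"op": "servo_tool", "data": {
  "motion": [
    [[0.87,0,0,-0.025,0],[0.87,0,0,0,0]]
  ]
}}

```text
t: 4.6
eef_pos: [0.6331, -0.0583, 0.0242]
tool_rot: [-0.0, 0.12, 0.993, 0.0]
contact_force: [0.2, -0.4, -0.5]
gripper_width: 0.869
grasp_force: 0.0
```

Request:
{"op": "servo_tool", "data": {
  "motion": [
    [[0.87,0,0,-0.025,0],[0.87,0,0,0,0]]
  ]
}}

```text
t: 4.8
eef_pos: [0.633, -0.0583, 0.0232]
tool_rot: [-0.0, 0.12, 0.993, 0.0]
contact_force: [-0.2, 0.2, -0.3]
gripper_width: 0.868
grasp_force: 0.0
```

Request:
{"op": "servo_tool", "data": {
  "motion": [
    [[0.87,0,0,-0.025,0],[0.87,0,0,0,0]]
  ]
}}

```text
t: 5.0
eef_pos: [0.6331, -0.0583, 0.0222]
tool_rot: [-0.0, 0.12, 0.993, 0.0]
contact_force: [0.4, -0.9, -0.1]
gripper_width: 0.876
grasp_force: 0.0
```

Request:
{"op": "servo_tool", "data": {
  "motion": [
    [[0.87,0,0,-0.05,0],[0.87,0,0,0,0]]
  ]
}}

```text
t: 5.2
eef_pos: [0.6329, -0.0582, 0.02]
tool_rot: [-0.0, 0.12, 0.993, -0.0]
contact_force: [0.2, -0.6, -0.8]
gripper_width: 0.873
grasp_force: 0.0
```

Request:
{"op": "servo_tool", "data": {
  "motion": [
    [[0.87,0,0,-0.04,0],[0.87,0,0,0,0]]
  ]
}}

```text
t: 5.4
eef_pos: [0.633, -0.0582, 0.0184]
tool_rot: [-0.0, 0.12, 0.993, 0.0]
contact_force: [0.4, -0.4, 0.1]
gripper_width: 0.868
grasp_force: 0.0
```

Request:
{"op": "servo_tool", "data": {
  "motion": [
    [[0.87,0,0,-0.03,0],[0.87,0,0,0,0]]
  ]
}}

```text
t: 5.6
eef_pos: [0.633, -0.0583, 0.0174]
tool_rot: [-0.0, 0.12, 0.993, 0.0]
contact_force: [-1.1, 0.2, -0.1]
gripper_width: 0.871
grasp_force: 0.0
```

Run:
```python
from h import *
snap('wrist','wr2')
w=world('wr2',True); o=bot.get_obs(); e=o['eef_pos']; t=np.array([.237,.971])
z=w[...,2]; q=w[...,:2]-e[:2]; a=q@t; b=q@np.array([.971,-.237])
for lo,hi in ((-.06,-.034),(.034,.06)):
    m=(a>lo)&(a<hi)&(abs(b)<.02)&(z<.05)
    print(np.percentile(z[m],[1,5,10,25,50,75]).round(4),m.sum())
im=load('wr2')['im'][150:400,120:520,::-1]; cv2.imwrite('pics/wr2c.png',cv2.resize(im,None,fx=2,fy=2))
```

```text
[-0.0006 -0.0001  0.0002  0.0007  0.0115  0.0311] 4019
[-0.0005 -0.      0.0002  0.0007  0.0103  0.031 ] 4096
```

View pics/wr2c.png

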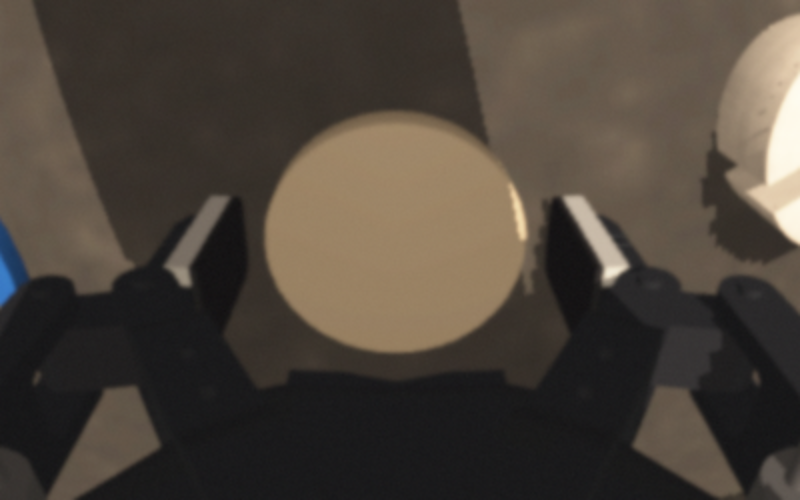

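Wrist crop: the stone (centre (396,235)) sits midway between the pads (245 and 548) with the tips close to the table and no contact yet. I'll feel for the table in small steps.

Request:
{"op": "servo_tool", "data": {
  "motion": [
    [[0.8,0,0,-0.03,0],[0.8,0,0,0,0],[0.8,0,0,0,0]]
  ]
}}

```text
t: 5.95
eef_pos: [0.6331, -0.0583, 0.0163]
tool_rot: [-0.0, 0.12, 0.993, 0.0]
contact_force: [0.4, 0.4, 0.0]
gripper_width: 0.796
grasp_force: 0.0
```

Request:
{"op": "servo_tool", "data": {
  "motion": [
    [[0.8,0,0,-0.03,0],[0.8,0,0,0,0]]
  ]
}}

```text
t: 6.15
eef_pos: [0.6331, -0.0583, 0.015]
tool_rot: [-0.0, 0.12, 0.993, 0.0]
contact_force: [0.5, 0.4, -0.4]
gripper_width: 0.797
grasp_force: 0.0
```

Request:
{"op": "servo_tool", "data": {
  "motion": [
    [[0.8,0,0,-0.03,0],[0.8,0,0,0,0]]
  ]
}}

```text
t: 6.35
eef_pos: [0.6332, -0.0583, 0.0149]
tool_rot: [-0.0, 0.12, 0.993, 0.0]
contact_force: [-3.4, 1.8, 10.3]
gripper_width: 0.798
grasp_force: 4.7
```

Request:
{"op": "servo_tool", "data": {
  "motion": [
    [[0.8,0,0,-0.03,0],[0.8,0,0,0,0]]
  ]
}}

```text
t: 6.55
eef_pos: [0.6332, -0.0583, 0.0148]
tool_rot: [-0.0, 0.12, 0.993, 0.001]
contact_force: [-6.7, 1.5, 19.8]
gripper_width: 0.803
grasp_force: 9.9
```

Request:
{"op": "servo_tool", "data": {
  "motion": [
    [[0.8,0,0,0.15,0],[0.8,0,0,0,0],[0.6,0,0,0,0],[0.6,0,0,0,0],[0.6,0,0,0,0],[0.6,0,0,0,0],[0.6,0,0,0,0]]
  ],
  "newtons": 40
}}

```text
t: 7.25
eef_pos: [0.6335, -0.0583, 0.0192]
tool_rot: [0.0, 0.12, 0.993, 0.0]
contact_force: [-2.5, 0.1, 8.5]
gripper_width: 0.705
grasp_force: 41.4
```

Request:
{"op": "servo_tool", "data": {
  "motion": [
    [[0.6,0,0,0.3,0],[0.6,0,0,0.7,0],[0.6,0,0,1,0],[0.6,0,0,0,0],[0.6,0,0,0,0]]
  ]
}}

```text
t: 7.75
eef_pos: [0.6337, -0.0583, 0.0999]
tool_rot: [0.001, 0.12, 0.993, 0.0]
contact_force: [0.6, 1.1, -0.6]
gripper_width: 0.704
grasp_force: 43.5
```

Request:
{"op": "servo_tool", "data": {
  "motion": [
    [[0.6,-0.1,-1,0,0],[0.6,-0.1,-1,0,0],[0.6,-0.1,-1,0,0],[0.6,-0.08,-0.98,0,0],[0.6,0,0,0,0],[0.6,0,0,0,0],[0.6,0,0,0,0]]
  ]
}}

```text
t: 8.45
eef_pos: [0.6177, -0.2157, 0.0975]
tool_rot: [-0.001, 0.119, 0.993, 0.001]
contact_force: [-0.2, 0.8, 0.2]
gripper_width: 0.7
grasp_force: 43.5
```

```bash
cat >> h.py <<'E'
def held(fn,r=.035,zlo=-.03,zhi=.02):
    "plane of top of held thing and centre"
    w=world(fn,True); e=bot.get_obs()['eef_pos']; q=w-e
    t=np.array([.237,.971]); a=q[...,:2]@t; b=q[...,:2]@np.array([.971,-.237])
    m=(np.hypot(a,b)<r)&(abs(a)<.027)&(q[...,2]>zlo)&(q[...,2]<zhi)
    p=w[m]; z=np.median(p[:,2]); p=p[abs(p[:,2]-z)<.008]
    A=np.c_[p[:,:2]-e[:2],np.ones(len(p))]; s=np.linalg.lstsq(A,p[:,2],rcond=None)[0]
    print('held top z rel',s[2]-e[2],'slope',s[:2].round(3),'centre rel',(p[:,:2].mean(0)-e[:2]).round(4),'b span',np.percentile(b[m],[1,99]).round(4),e)
E
python3 - <<'E'
from h import *
snap('wrist','wr3'); held('wr3')
snap('side','si3')
im=load('wr3')['im'][120:370,120:520,::-1]; a=cv2.resize(im,None,fx=1.5,fy=1.5)
b=load('si3')['im'][80:280,330:530,::-1]; b=cv2.resize(b,(375,375)); a=a[:375]
cv2.imwrite('pics/c3.png',cv2.resize(np.hstack([a[:,:600],b]),(800,308)))
E
```

```text
held top z rel -0.008597168314971232 slope [0.014 0.001] centre rel [-0.0021  0.0006] b span [-0.0293  0.0295] [ 0.61796878 -0.21528846  0.09777863]
```

View pics/c3.png

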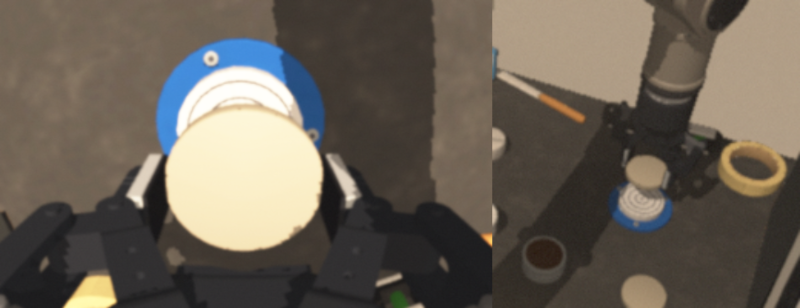

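The crop shows the stone held level between the pads at left-image (243,180), over the blue base. Lowering.

Request:
{"op": "servo_tool", "data": {
  "motion": [
    [[0.6,0,0,-0.6,0],[0.6,0,0,-0.6,0],[0.6,0,0,0,0],[0.6,0,0,0,0],[0.6,0,0,0,0]]
  ]
}}

```text
t: 9.05
eef_pos: [0.6189, -0.2174, 0.052]
tool_rot: [0.001, 0.119, 0.993, -0.0]
contact_force: [0.2, -0.7, 0.5]
gripper_width: 0.701
grasp_force: 43.5
```

Request:
{"op": "servo_tool", "data": {
  "motion": [
    [[0.6,0,0,-0.1,0],[0.6,0,0,-0.1,0],[0.6,0,0,0,0],[0.6,0,0,0,0]]
  ]
}}

```text
t: 9.45
eef_pos: [0.6178, -0.2175, 0.0427]
tool_rot: [-0.0, 0.12, 0.993, 0.0]
contact_force: [-0.6, -0.8, -0.7]
gripper_width: 0.703
grasp_force: 43.5
```

Request:
{"op": "servo_tool", "data": {
  "motion": [
    [[0.6,0,0,-0.025,0],[0.6,0,0,0,0]]
  ]
}}

```text
t: 9.65
eef_pos: [0.6179, -0.2175, 0.0417]
tool_rot: [-0.0, 0.12, 0.993, 0.0]
contact_force: [0.1, 0.4, -0.8]
gripper_width: 0.701
grasp_force: 43.5
```

Request:
{"op": "servo_tool", "data": {
  "motion": [
    [[0.6,0,0,-0.025,0],[0.6,0,0,0,0]]
  ]
}}

```text
t: 9.85
eef_pos: [0.618, -0.2176, 0.0413]
tool_rot: [0.0, 0.12, 0.993, 0.0]
contact_force: [-2.4, -0.3, 4.5]
gripper_width: 0.704
grasp_force: 44.0
```

Request:
{"op": "servo_tool", "data": {
  "motion": [
    [[0.85,0,0,0,0],[0.85,0,0,0,0],[1,0,0,0.1,0],[1,0,0,0.4,0],[1,0,0,1,0],[1,0,0,1,0],[1,-0.8,0.5,0,0],[1,-0.8,0.5,0,0],[1,-0.8,0.5,0,0],[1,-0.8,0.5,0,0],[1,-0.8,0.4,0,0],[1,0,0,0,0],[1,0,0,0,0],[1,0,0,0,0]]
  ]
}}

```text
t: 11.25
eef_pos: [0.4596, -0.122, 0.1417]
tool_rot: [0.001, 0.12, 0.993, -0.0]
contact_force: [0.9, -0.2, 0.1]
gripper_width: 1.002
grasp_force: 0.0
```

```bash
cat >> h.py <<'E'
def top(fn,x,y,z,r,fish=True):
    w=world(fn,fish); p=w[(abs(w[...,2]-z)<.004)&(np.hypot(w[...,0]-x,w[...,1]-y)<r+.012)]
    print('top',len(p),p.mean(0).round(4),[np.round(v,4) for v in cv2.minEnclosingCircle(p[:,:2].astype(np.float32))])
E
python3 - <<'E'
from h import *
print(bot.get_obs()['eef_pos'],bot.get_obs()['q'].round(2))
snap('wrist','wr4');top('wr4',.4513,-.1226,.029,.032)
snap('scene','sc4');top('sc4',.6184,-.2176,.0325,.031,False);top('sc4',.6184,-.2176,.022,.035,False)
E
```

```text
[ 0.45956338 -0.12202719  0.14169296] [-0.25  0.32  0.45  2.15 -0.21  0.71  1.67]
top 4963 [ 0.4524 -0.1219  0.0297] [array([ 0.4533, -0.1226]), np.float64(0.0324)]
top 310 [ 0.6157 -0.2178  0.0323] [array([ 0.6172, -0.2168]), np.float64(0.0324)]
top 86 [ 0.6002 -0.2282  0.0222] [array([ 0.6172, -0.2175]), np.float64(0.0354)]
```

Request:
{"op": "servo_tool", "data": {
  "motion": [
    [[1,-0.19,-0.01,-0.9,0],[1,0,0,-0.9,0],[1,0,0,-0.5,0],[1,0,0,-0.4,0],[1,0,0,-0.2,0],[1,0,0,0,0],[1,0,0,0,0]]
  ]
}}

```text
t: 12.05
eef_pos: [0.4509, -0.1223, 0.0251]
tool_rot: [0.0, 0.12, 0.993, -0.0]
contact_force: [-0.1, 0.4, 1.2]
gripper_width: 1.001
grasp_force: 0.0
```

Request:
{"op": "servo_tool", "data": {
  "motion": [
    [[0.6,0.02,0,0.02,0],[0.6,0,0,0,0],[0.6,0,0,0,0],[0.6,0,0,0,0],[0.6,0,0,0,0],[0.6,0,0,0,0]]
  ],
  "newtons": 60
}}

```text
t: 12.65
eef_pos: [0.4521, -0.122, 0.0268]
tool_rot: [0.001, 0.12, 0.993, 0.0]
contact_force: [-1.1, 1.0, 8.1]
gripper_width: 0.72
grasp_force: 63.0
```

Request:
{"op": "servo_tool", "data": {
  "motion": [
    [[0.6,0,0,0.3,0],[0.6,0,0,0.7,0],[0.6,0,0,1,0],[0.6,0,0,0.5,0],[0.6,0,0,0,0],[0.6,0,0,0,0]]
  ]
}}

```text
t: 13.25
eef_pos: [0.451, -0.1215, 0.1258]
tool_rot: [0.0, 0.119, 0.993, 0.0]
contact_force: [-0.2, 0.5, -3.0]
gripper_width: 0.717
grasp_force: 66.8
```

Run:
```python
from h import *
snap('wrist','wr5'); held('wr5',zhi=.03)
```

```text
held top z rel 0.00342032195438402 slope [ 0.018 -0.005] centre rel [-0.0019  0.0008] b span [-0.0296  0.0308] [ 0.45038853 -0.12148772  0.12509991]
```

Request:
{"op": "servo_tool", "data": {
  "motion": [
    [[0.6,0.5,-0.3,0,0],[0.6,0.9,-0.5,0,0],[0.6,0.9,-0.5,0,0],[0.6,0.9,-0.5,0,0],[0.6,0.6,-0.4,0,0],[0.6,0.4,-0.2,0,0],[0.6,0,0,-0.5,0],[0.6,0,0,-0.5,0],[0.6,0,0,-0.2,0],[0.6,0,0,0,0],[0.6,0,0,0,0],[0.6,0,0,0,0]]
  ]
}}

```text
t: 14.5
eef_pos: [0.6196, -0.2181, 0.0783]
tool_rot: [0.001, 0.12, 0.993, -0.0]
contact_force: [0.4, 0.2, -3.3]
gripper_width: 0.718
grasp_force: 66.7
```

Request:
{"op": "servo_tool", "data": {
  "motion": [
    [[0.6,-0.03,0.02,-0.2,0],[0.6,0,0,-0.15,0],[0.6,0,0,-0.05,0],[0.6,0,0,0,0],[0.6,0,0,0,0]]
  ]
}}

```text
t: 15.0
eef_pos: [0.618, -0.2172, 0.0615]
tool_rot: [0.0, 0.12, 0.993, -0.0]
contact_force: [0.3, 0.6, -2.6]
gripper_width: 0.717
grasp_force: 66.7
```

Request:
{"op": "servo_tool", "data": {
  "motion": [
    [[0.6,0,0,-0.03,0],[0.6,0,0,0,0]]
  ]
}}

```text
t: 15.2
eef_pos: [0.618, -0.2171, 0.0604]
tool_rot: [0.0, 0.12, 0.993, 0.0]
contact_force: [0.3, 1.0, -4.0]
gripper_width: 0.713
grasp_force: 66.7
```

Request:
{"op": "servo_tool", "data": {
  "motion": [
    [[0.6,0,0,-0.025,0],[0.6,0,0,0,0]]
  ]
}}

```text
t: 15.4
eef_pos: [0.6181, -0.2171, 0.0595]
tool_rot: [0.0, 0.12, 0.993, 0.0]
contact_force: [-0.2, 0.1, -0.7]
gripper_width: 0.717
grasp_force: 66.8
```

Request:
{"op": "servo_tool", "data": {
  "motion": [
    [[0.6,0,0,-0.025,0],[0.6,0,0,0,0]]
  ]
}}

```text
t: 15.6
eef_pos: [0.6181, -0.2172, 0.0594]
tool_rot: [0.0, 0.12, 0.993, 0.0]
contact_force: [-2.4, 0.7, 6.4]
gripper_width: 0.712
grasp_force: 67.9
```

Request:
{"op": "servo_tool", "data": {
  "motion": [
    [[0.85,0,0,0,0],[0.85,0,0,0,0],[1,0,0,0,0],[1,0,0,0.4,0],[1,0,0,1,0],[1,0,0,1,0],[1,-0.8,-0.3,0,0],[1,-0.8,-0.3,0,0],[1,-0.8,-0.3,0,0],[1,-0.8,-0.3,0,0],[1,-0.6,-0.15,0,0],[1,0,0,0,0],[1,0,0,0,0],[1,0,0,0,0]]
  ]
}}

```text
t: 17.0
eef_pos: [0.4674, -0.2707, 0.155]
tool_rot: [0.001, 0.119, 0.993, -0.0]
contact_force: [0.7, 0.7, -0.3]
gripper_width: 1.0
grasp_force: 0.0
```

Run:
```python
from h import *
print(bot.get_obs()['eef_pos'],bot.get_obs()['q'].round(2))
snap('wrist','wr6');top('wr6',.4632,-.2713,.0105,.031)
snap('scene','sc6');top('sc6',.6184,-.2176,.0615,.032,False)
```

```text
[ 0.46736141 -0.27073682  0.15500094] [ 0.03  0.41  0.48  2.   -0.26  0.8   1.99]
top 3722 [ 0.4641 -0.2711  0.0111] [array([ 0.465 , -0.2713]), np.float64(0.0317)]
top 13 [ 0.5881 -0.2106  0.0599] [array([ 0.5912, -0.2091]), np.float64(0.0165)]
```

Request:
{"op": "servo_tool", "data": {
  "motion": [
    [[0.85,-0.05,-0.01,-0.9,0],[0.85,0,0,-0.9,0],[0.85,0,0,-0.9,0],[0.85,0,0,-0.4,0],[0.85,0,0,-0.1,0],[0.85,0,0,0,0],[0.85,0,0,0,0]]
  ]
}}

```text
t: 17.8
eef_pos: [0.4649, -0.2719, 0.0272]
tool_rot: [0.001, 0.119, 0.993, -0.0]
contact_force: [-0.3, 1.0, 1.1]
gripper_width: 0.846
grasp_force: 0.0
```

Request:
{"op": "servo_tool", "data": {
  "motion": [
    [[0.85,0,0.01,-0.1,0],[0.85,0,0,-0.06,0],[0.85,0,0,0,0],[0.85,0,0,0,0]]
  ]
}}

```text
t: 18.2
eef_pos: [0.464, -0.2711, 0.0201]
tool_rot: [0.0, 0.12, 0.993, 0.0]
contact_force: [-0.2, -0.7, 0.4]
gripper_width: 0.852
grasp_force: 0.0
```

Request:
{"op": "servo_tool", "data": {
  "motion": [
    [[0.6,0,0,0,0],[0.6,0,0,0,0],[0.6,0,0,0,0],[0.6,0,0,0,0],[0.6,0,0,0,0],[0.6,0,0,0,0]]
  ],
  "newtons": 40
}}

```text
t: 18.8
eef_pos: [0.464, -0.2711, 0.0205]
tool_rot: [0.0, 0.12, 0.993, 0.0]
contact_force: [-1.9, 0.7, 6.8]
gripper_width: 0.698
grasp_force: 41.4
```

Request:
{"op": "servo_tool", "data": {
  "motion": [
    [[0.6,0,0,0.3,0],[0.6,0,0,0.7,0],[0.6,0,0,1,0],[0.6,0,0,1,0],[0.6,0,0,0,0],[0.6,0,0,0,0]]
  ]
}}

```text
t: 19.4
eef_pos: [0.4645, -0.2712, 0.1412]
tool_rot: [0.001, 0.12, 0.993, -0.0]
contact_force: [0.4, 0.5, -1.4]
gripper_width: 0.7
grasp_force: 43.4
```

Run:
```python
from h import *
snap('wrist','wr7'); held('wr7'); top('wr7',.6184,-.2176,.0615,.032)
snap('scene','sc7');top('sc7',.6184,-.2176,.0615,.032,False)
snap('side','si7');top('si7',.6184,-.2176,.0615,.032,False)
```

```text
held top z rel -0.008465017985176626 slope [ 0.017 -0.003] centre rel [-0.0014  0.0005] b span [-0.0286  0.0301] [ 0.46370325 -0.27069132  0.13995763]
top 606 [ 0.6189 -0.1973  0.0622] [array([ 0.6202, -0.2004]), np.float64(0.0253)]
top 0 [nan nan nan] [array([0., 0.]), np.float64(0.0)]
top 61 [ 0.6132 -0.2117  0.0618] [array([ 0.6178, -0.2166]), np.float64(0.0317)]h.py:25: RuntimeWarning: Mean of empty slice.
  print('top',len(p),p.mean(0).round(4),[np.round(v,4) for v in cv2.minEnclosingCircle(p[:,:2].astype(np.float32))])
  ret = um.true_divide(
```

Request:
{"op": "servo_tool", "data": {
  "motion": [
    [[0.6,0.4,0.15,0,0],[0.6,0.8,0.3,0,0],[0.6,0.9,0.3,0,0],[0.6,0.9,0.3,0,0],[0.6,0.6,0.2,0,0],[0.6,0.25,0.09,0,0],[0.6,0,0,-0.5,0],[0.6,0,0,-0.5,0],[0.6,0,0,-0.2,0],[0.6,0,0,0,0],[0.6,0,0,0,0],[0.6,0,0,0,0]]
  ]
}}

```text
t: 20.75
eef_pos: [0.6184, -0.2179, 0.0929]
tool_rot: [0.001, 0.12, 0.993, -0.0]
contact_force: [0.2, 0.3, -0.4]
gripper_width: 0.696
grasp_force: 43.4
```

Request:
{"op": "servo_tool", "data": {
  "motion": [
    [[0.6,0,0.01,-0.15,0],[0.6,0,0,-0.07,0],[0.6,0,0,0,0],[0.6,0,0,0,0]]
  ]
}}

```text
t: 21.15
eef_pos: [0.6179, -0.2171, 0.083]
tool_rot: [-0.0, 0.12, 0.993, 0.0]
contact_force: [-0.6, 1.0, -1.4]
gripper_width: 0.701
grasp_force: 43.4
```

Request:
{"op": "servo_tool", "data": {
  "motion": [
    [[0.6,0,0,-0.025,0],[0.6,0,0,0,0]]
  ]
}}

```text
t: 21.35
eef_pos: [0.6181, -0.2171, 0.0822]
tool_rot: [0.0, 0.12, 0.993, -0.0]
contact_force: [0.4, 0.5, -0.4]
gripper_width: 0.697
grasp_force: 43.6
```

Request:
{"op": "servo_tool", "data": {
  "motion": [
    [[0.6,0,0,-0.025,0],[0.6,0,0,0,0]]
  ]
}}

```text
t: 21.55
eef_pos: [0.6181, -0.2172, 0.0821]
tool_rot: [0.0, 0.12, 0.993, 0.0]
contact_force: [-3.6, 1.4, 7.6]
gripper_width: 0.7
grasp_force: 44.3
```

Request:
{"op": "servo_tool", "data": {
  "motion": [
    [[0.85,0,0,0,0],[0.85,0,0,0,0],[1,0,0,0,0],[1,0,0,0.4,0],[1,0,0,1,0],[1,0,0,0.8,0],[1,-0.4,0.9,0,0],[1,-0.4,0.9,0,0],[1,-0.4,0.9,0,0],[1,-0.4,0.9,0,0],[1,-0.4,0.9,0,0],[1,-0.4,0.9,0,0],[1,-0.4,0.9,0,0],[1,-0.4,0.9,0,0],[1,-0.4,0.9,0,0],[1,-0.5,0.8,0,0]]
  ]
}}

```text
t: 23.15
eef_pos: [0.4539, 0.1407, 0.1703]
tool_rot: [0.001, 0.119, 0.993, 0.001]
contact_force: [0.8, 0.1, -0.6]
gripper_width: 1.0
grasp_force: 0.0
```

Request:
{"op": "servo_tool", "data": {
  "motion": [
    [[1,0,0,-0.5,0],[1,0,0,0,0],[1,0,0,0,0],[1,0,0,0,0]]
  ]
}}

```text
t: 23.55
eef_pos: [0.4549, 0.138, 0.1501]
tool_rot: [0.001, 0.121, 0.993, 0.0]
contact_force: [0.1, 0.2, 0.2]
gripper_width: 1.001
grasp_force: 0.0
```

Run:
```python
from h import *
print(bot.get_obs()['eef_pos'],bot.get_obs()['q'].round(2))
snap('wrist','wr8');top('wr8',.453,.1422,.018,.021)
for n in('scene','side'):
  snap(n,n+'8');top(n+'8',.618,-.2172,.0715,.031,False)
```

```text
[0.45489431 0.1379818  0.15006984] [-0.78  0.31  0.42  2.14 -0.19  0.73  1.09]
top 1681 [0.455  0.1435 0.0186] [array([0.4552, 0.1424]), np.float64(0.0214)]
top 319 [ 0.6157 -0.2173  0.0717] [array([ 0.6168, -0.2157]), np.float64(0.0323)]
top 454 [ 0.6156 -0.2173  0.0723] [array([ 0.6181, -0.217 ]), np.float64(0.0322)]
```

Request:
{"op": "servo_tool", "data": {
  "motion": [
    [[0.9,0,0.12,-0.9,0],[0.9,0,0,-0.9,0],[0.8,0,0,-0.7,0],[0.8,0,0,-0.4,0],[0.8,0,0,-0.15,0],[0.8,0,0,0,0],[0.8,0,0,0,0],[0.8,0,0,0,0]]
  ]
}}

```text
t: 24.5
eef_pos: [0.4547, 0.144, 0.0281]
tool_rot: [0.001, 0.12, 0.993, 0.001]
contact_force: [0.7, 1.0, 0.0]
gripper_width: 0.799
grasp_force: 0.0
```

Request:
{"op": "servo_tool", "data": {
  "motion": [
    [[0.3,0,0,0,0],[0.3,0,0,0,0],[0.3,0,0,0,0],[0.3,0,0,0,0],[0.3,0,0,0,0],[0.3,0,0,0,0],[0.3,0,0,0,0],[0.3,0,0,0,0]]
  ],
  "newtons": 40
}}

```text
t: 25.3
eef_pos: [0.4542, 0.1438, 0.028]
tool_rot: [0.0, 0.12, 0.993, 0.0]
contact_force: [-2.5, -0.4, 9.3]
gripper_width: 0.467
grasp_force: 39.2
```

Request:
{"op": "servo_tool", "data": {
  "motion": [
    [[0.3,0,0,0.3,0],[0.3,0,0,0.7,0],[0.3,0,0,1,0],[0.3,0,0,1,0],[0.3,0,0,0.5,0],[0.3,0,0,0,0],[0.3,0,0,0,0]]
  ]
}}

```text
t: 26.0
eef_pos: [0.4536, 0.1438, 0.1673]
tool_rot: [0.0, 0.119, 0.993, 0.0]
contact_force: [-0.8, -0.5, -2.5]
gripper_width: 0.46
grasp_force: 41.2
```

Run:
```python
from h import *
e=bot.get_obs()['eef_pos']; snap('wrist','wr9'); held('wr9',r=.019); top('wr9',e[0],e[1],e[2]-.01,.021)
im=load('wr9')['im'][120:400,140:500,::-1]; cv2.imwrite('pics/wr9c.png',cv2.resize(im,None,fx=1.5,fy=1.5))
```

```text
held top z rel -0.008986606466227343 slope [0.018 0.04 ] centre rel [-0.001   0.0005] b span [-0.0187  0.0175] [0.45304537 0.14357538 0.16646037]
top 5412 [0.453  0.1453 0.1576] [array([0.4473, 0.1454]), np.float64(0.0324)]
```

View pics/wr9c.png

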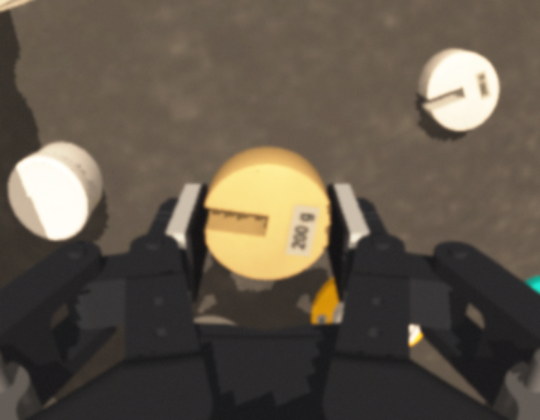

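The brass weight is held flat between the pads at (268,228). The medium grey weight (460,90) and the tin (55,190) are undisturbed. Carrying it to the stack.

Request:
{"op": "servo_tool", "data": {
  "motion": [
    [[0.3,0.2,-0.5,0,0],[0.3,0.4,-0.9,0,0],[0.3,0.4,-0.9,0,0],[0.3,0.4,-0.9,0,0],[0.3,0.4,-0.9,0,0],[0.3,0.4,-0.9,0,0],[0.3,0.4,-0.9,0,0],[0.3,0.4,-0.9,0,0],[0.3,0.4,-0.9,0,0],[0.3,0.4,-0.9,0,0],[0.3,0.3,-0.4,0,0],[0.3,0,0,-0.5,0],[0.3,0,0,-0.5,0],[0.3,0,0,-0.2,0],[0.3,0,0,0,0],[0.3,0,0,0,0],[0.3,0,0,0,0]]
  ]
}}

```text
t: 27.75
eef_pos: [0.6184, -0.2165, 0.1199]
tool_rot: [0.001, 0.12, 0.993, -0.0]
contact_force: [-0.6, -0.4, -1.3]
gripper_width: 0.457
grasp_force: 41.2
```

Request:
{"op": "servo_tool", "data": {
  "motion": [
    [[0.3,0,-0.02,-0.2,0],[0.3,0,0,-0.15,0],[0.3,0,0,-0.05,0],[0.3,0,0,0,0],[0.3,0,0,0,0]]
  ]
}}

```text
t: 28.25
eef_pos: [0.6179, -0.2171, 0.1031]
tool_rot: [-0.0, 0.12, 0.993, 0.0]
contact_force: [0.6, 0.2, -1.3]
gripper_width: 0.461
grasp_force: 41.2
```

Request:
{"op": "servo_tool", "data": {
  "motion": [
    [[0.3,0,0,-0.025,0],[0.3,0,0,0,0]]
  ]
}}

```text
t: 28.45
eef_pos: [0.618, -0.2171, 0.1022]
tool_rot: [0.0, 0.12, 0.993, 0.0]
contact_force: [0.6, -0.1, -2.1]
gripper_width: 0.46
grasp_force: 41.2
```

Request:
{"op": "servo_tool", "data": {
  "motion": [
    [[0.3,0,0,-0.025,0],[0.3,0,0,0,0]]
  ]
}}

```text
t: 28.65
eef_pos: [0.6179, -0.2171, 0.101]
tool_rot: [-0.0, 0.12, 0.993, 0.0]
contact_force: [-0.4, -0.7, -1.4]
gripper_width: 0.459
grasp_force: 41.2
```

Request:
{"op": "servo_tool", "data": {
  "motion": [
    [[0.3,0,0,-0.025,0],[0.3,0,0,0,0]]
  ]
}}

```text
t: 28.85
eef_pos: [0.618, -0.2171, 0.1002]
tool_rot: [0.0, 0.12, 0.993, 0.0]
contact_force: [-0.5, 0.4, -1.1]
gripper_width: 0.46
grasp_force: 41.3
```

Request:
{"op": "servo_tool", "data": {
  "motion": [
    [[0.3,0,0,-0.01,0],[0.3,0,0,0,0]]
  ]
}}

```text
t: 29.05
eef_pos: [0.618, -0.2172, 0.1001]
tool_rot: [0.0, 0.12, 0.993, 0.0]
contact_force: [-1.5, 1.2, 3.8]
gripper_width: 0.462
grasp_force: 41.7
```

Request:
{"op": "servo_tool", "data": {
  "motion": [
    [[0.6,0,0,0,0],[0.6,0,0,0,0],[0.8,0,0,0,0],[0.8,0,0,0.3,0],[0.8,0,0,1,0],[0.8,0,0,1,0],[0.8,-0.4,0.9,0,0],[0.8,-0.4,0.9,0,0],[0.8,-0.4,0.9,0,0],[0.8,-0.4,0.9,0,0],[0.8,-0.4,0.9,0,0],[0.8,-0.4,0.9,0,0],[0.8,-0.4,0.9,0,0],[0.8,-0.4,0.9,0,0],[0.8,0,0,0,0],[0.8,0,0,0,0],[0.8,0,0,0,0]]
  ]
}}

```text
t: 30.75
eef_pos: [0.4905, 0.0698, 0.1923]
tool_rot: [0.001, 0.12, 0.993, 0.0]
contact_force: [0.1, -0.7, -0.2]
gripper_width: 0.803
grasp_force: 0.0
```

Run:
```python
from h import *
for n in('scene','side'):
  snap(n,n+'9');top(n+'9',.618,-.2172,.0895,.021,False)
  top(n+'9',.618,-.2172,.0715,.031,False)
a=[cv2.resize(load('scene9')['im'][170:300,350:480,::-1],(400,400)),cv2.resize(load('side9')['im'][140:270,360:490,::-1],(400,400))]
cv2.imwrite('pics/c9.png',np.hstack(a))
```

```text
top 149 [ 0.6159 -0.2168  0.0897] [array([ 0.6171, -0.2172]), np.float64(0.0223)]
top 158 [ 0.605  -0.2212  0.0718] [array([ 0.6155, -0.2172]), np.float64(0.0317)]
top 203 [ 0.6169 -0.2164  0.0901] [array([ 0.6179, -0.2181]), np.float64(0.0223)]
top 212 [ 0.6054 -0.2188  0.0721] [array([ 0.6168, -0.2178]), np.float64(0.0318)]
```

View pics/c9.png

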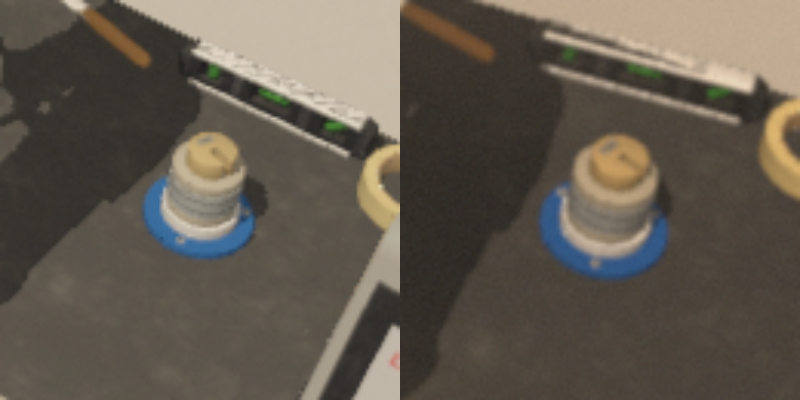

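Both views show the whole stack on the blue base, level and centred: brass on top at (212,155) and (620,160), then stone, ring and stone on the pedestal. Handing in.

```bash
python3 -c "
from station import bot
print(bot.hand_in())"
```

```text
the job is handed in; nothing more can be done
None
```

The specimen is built on the blue cell base (stone, ring, stone, brass weight); in the final check the brass weight and upper stone measured within about 3 mm of the pedestal axis at the right heights, and the job was handed in at about 31 s, with no verdict returned.

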